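# Press the bookplate with the rubber roller

### The job

A bookplate has just been pasted down in the middle of the felt mat. Roll the black rubber roller across it along the mat, truly rolling on the mat and not dragged or picked up, and let it come to rest squarely on the red band at the other end. Then let go of it, and leave the pale beech roller where it lies.

Things in the scene. Friction and masses are not known exactly. Their poses are not given: they have to be found in the camera images.
- roller: The roller to use: black rubber cylinder with brass rims and ends, 50 mm diameter, 110 mm long, 0.45 kg, lying on the felt mat parallel to the red band (within 3 degrees). Origin: its centre, 25 mm above the mat. x: the cylinder's axis; y and z turn as it rolls. Rolls freely, braked by the felt: let go at 0.1 m/s it runs on about 1 cm and stays where it stops.
- mark: The red band across the mat, flush, 140 mm long (its x axis) and 30 mm wide (its y axis, the direction of rolling). Origin: its centre, on the mat's surface. It lies 170 to 240 mm from the roller's start, at the left or right end of the mat. The roller is on it when its axis is over the band, parallel to its length and about centred.
- bookplate (a point): Centre of the bookplate, a cream label with a gold frame and blue ring, 90 mm (x, across the mat) by 80 mm (y, along it), flush with the mat, 4 mm above the table. It lies in the middle of the green felt mat (fixed, 180 by 380 mm, 3 mm thick), on the straight line from roller to band.
- beech_roller: Bystander: a roller of the same size (50 mm diameter, 110 mm long) of pale beech with steel ends, lying on the bare table to the left or right of the mat, across its long direction. Origin at its centre, x along its axis. To be left alone.

How it is judged:
By the outcome, as a careful person would: the job done as asked, in the order asked, and still so for the second after the job is handed in, with the robot touching nothing.
It also fails if it takes over 38 s, if anything falls off the work surface, if the arm or the gripper's body presses on something with over 40 N, if the wrist force passes 120 N, or if a joint passes its speed limit or range.

### The arm

A 6-joint arm with a two-finger parallel gripper is mounted at the origin on the work surface. World frame = base frame: x ahead of the robot, y to its left, z up, the work surface at z = 0. Lengths are in m, angles in rad, forces in N, time in s.
With the tool pointing down it reaches from about 0.25 to 0.775 m from the base axis. Payload 4 kg.
Tool frame: the origin (TCP) lies at the very end of the fingers, on their centre line; the grasp point (between the pads) lies 19 mm behind it; z points along the fingers, y is the line along which they close (so a half turn about z gives the same grasp; the last joint's range is limited). The gripper opens to 94 mm and grips with 3 to 60 N. Pads are 16 mm wide; open, the fingers measure 119 mm over their backs; the gripper's body (75 mm by 177 mm) begins 78 mm behind the grasp point.
Start: joints at [-1.389, 0.087, 1.371, -0, 1.684, -0.103], TCP at [0.155, -0.528, 0.175] pointing down, gripper open.
Joint ranges: [-3.1, 3.1], [-0.76, 2.03], [0.27, 2.55], [-1.08, 4.22], [0.17, 2.65], [-2.57, 2.57]. Speed limits (rad/s): [2.79, 2.79, 3.14, 3.14, 3.14, 3.14].

### API

Orientations are given as [roll, pitch, yaw] about the fixed x, y, z axes, in that order (R = Rz(yaw) Ry(pitch) Rx(roll)).
In Python, from bench import robot, vision gives the robot as it stands.
- The arm moves only by the shell command python3 -m crank 'ROWS'. ROWS is JSON, a list of rows, each a list of 3 entries, a list of its own where there are three numbers: the closure, from 0 (fully open) to 1 (shut), then the shift along the tool's x, y, z in m, then the turn, a rotation vector about the tool's x, y, z in degrees. A call has 1 to 8 rows; each row shifts and turns the commanded pose from where the row before left it, along the tool's axes as they then stand; what a row does not reach is not made up. A row lasts 1/10 s, in which the tool goes at most 50 mm and 8.59 degrees, less where a joint would pass 70% of its speed; a pose out of reach is approached as far as the arm can. A call with a gripper value outside its range is refused whole. The fingers move at their own pace and stop on an object; the grip force is fixed at half the most. Time passes only in rows, so rows that do not move let the fingers close. It gives the time, the measured TCP pose, the force, the opening and the grip force at its end, in the units of the state.
- robot.get_obs(): the state, without advancing time (a new reading comes with each control period).
- vision.snapshot(name): name is "scene" or "top" or "wrist"; returns a dict with "color" (480x640x3 uint8, red, green, blue), "z_map" (480x640 float32, m along the optical axis (not along the pixel's ray), 0 where there is no reading), "fx", "fy", "cx", "cy" (pixels), "R" (3x3) and "t" (3): a world point X has camera coordinates R X + t. Camera axes: x right, y down, z forward; pixel columns grow to the right and rows downward; lengths in m; the calibration is good to about 2 mm. The wrist camera is an equidistant fisheye: a pixel r from the principal point sees the ray r / f radians off the axis. A picture is of the moment at which its call begins.
- robot.close_job(): hands the job in; it is judged then, once.
The state is a dict: "time": time; "joint_positions": joint angles; "qvel": joint speeds; "joint_torque": joint torques, N m; "tool_pos": TCP position; "ee_rot": TCP orientation; "wrist_force": force on the tool from outside, world axes, zero at the start; "wrist_torque": the same for the moment, N m; "width": finger opening in m; "finger_force": force on a finger pad.
Only numpy, scipy, OpenCV 4.12 (cv2) and the standard library are available. Lean on these libraries where they do the work, as an engineer would, in place of code of your own. Each camera call takes 0.05 s, during which the arm holds its last target. There are 200 camera calls.

## Working session

There is one attempt and no reset: what is moved stays moved. The work goes in short steps, Python scripts to look and compute and a shell command to move; the robot and the scene stay as the last step left them, time stands still between calls to the robot, and variables do not carry over. Pictures are saved under pics/ and viewed, at most 12 in all, crops included, and the job is handed in when it is done.

```bash
ls; mkdir -p pics
python3 - <<'E'
from bench import robot, vision
import cv2
o=robot.get_obs();print(o)
for n in("top","scene"):
    s=vision.snapshot(n);cv2.imwrite(f"pics/{n}0.png",s["color"][:,:,::-1]);print(n,s["fx"],s["cx"],s["cy"],s["R"],s["t"])
E
```

```text
pics
{'time': 0.0, 'joint_positions': array([-1.38909828e+00,  8.79420742e-02,  1.37223752e+00, -2.58441182e-05,
        1.68356851e+00, -1.03110397e-01]), 'qvel': array([-0.00037124,  0.00062796, -0.00047175,  0.00056106, -0.00106861,
        0.00124866]), 'joint_torque': array([-1.60720036e-03, -3.40184605e+01, -3.02429509e+01,  7.16726203e-02,
        3.30432958e-02, -1.51693430e-04]), 'tool_pos': array([ 0.15440686, -0.5272544 ,  0.17421979]), 'ee_rot': array([-3.13944601e+00, -1.96305701e-04,  2.84805356e-01]), 'wrist_force': array([ 0.42945491, -0.71869349,  0.29204567]), 'wrist_torque': array([-0.00366854, -0.02017204,  0.02930232]), 'finger_force': 0.0, 'width': 0.09388975046696282}
top 515.1838200312627 323.90188163218806 244.05170421307193 [[ 0.0507017  -0.99870275  0.00470667]
 [-0.9767817  -0.05056994 -0.20818308]
 [ 0.20815103  0.00595785 -0.97807855]] [-0.029598    0.56774391  0.98780392]
scene 503.30120786890313 318.0086310808061 238.82405647027744 [[ 0.23427085  0.97203866 -0.01606296]
 [ 0.79155777 -0.20031359 -0.57733072]
 [-0.56440541  0.122537   -0.81635239]] [-0.13127771 -0.39651967  1.508993  ]
```

View pics/top0.png

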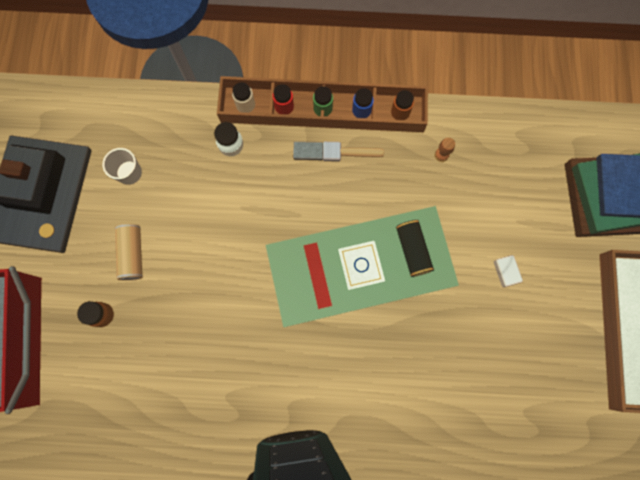

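Run:
```python
import cv2
a=cv2.imread("pics/top0.png")[200:335,260:465]
cv2.imwrite("pics/crop.png",cv2.resize(a,(0,0),fx=3.9,fy=3.9,interpolation=cv2.INTER_CUBIC))
```

```text
(no output)
```

View pics/crop.png

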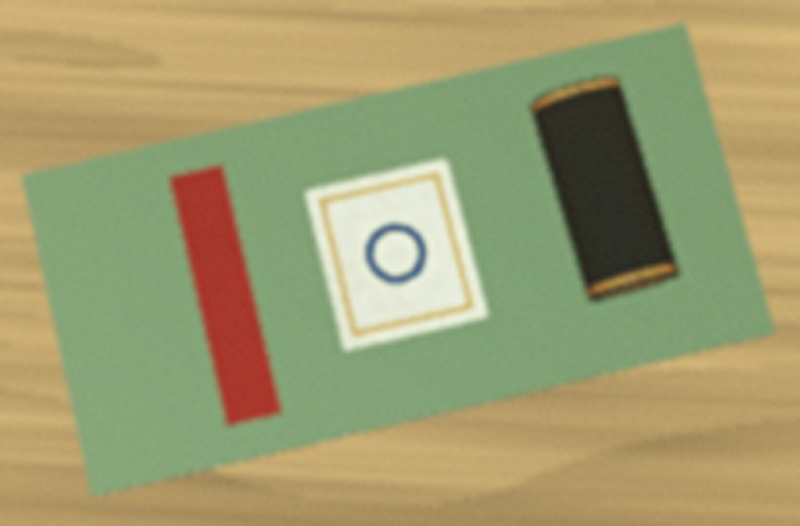

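```bash
cat > h.py <<'E'
import numpy as np
from bench import robot, vision
def onplane(s,uv,z):
    uv=np.atleast_2d(np.array(uv,float))
    d=np.c_[(uv[:,0]-s["cx"])/s["fx"],(uv[:,1]-s["cy"])/s["fy"],np.ones(len(uv))]@s["R"]
    C=-s["R"].T@s["t"]
    return C+d*((z-C[2])/d[:,2])[:,None]
E
python3 - <<'E'
from h import *
import cv2
s=vision.snapshot("top")
f=lambda p:np.array(p)/3.9+[260,200]
print("cam",-s["R"].T@s["t"])
def rep(n,c,z):
    P=onplane(s,f(c),z)[:,:2];a=(P[0]+P[1]-P[2]-P[3])/2;w=(P[0]+P[3]-P[1]-P[2])/2
    print(n,P.mean(0).round(4),"len",np.linalg.norm(a).round(4),"ang",np.degrees(np.arctan2(a[1],a[0])).round(2),"wid",np.linalg.norm(w).round(4),w.round(4));return P.mean(0)
rep("band",[(171,176),(222,167),(280,412),(228,425)],.0035)
rep("plate",[(306,190),(446,159),(487,318),(346,350)],.0035)
rep("mat",[(24,177),(685,24),(775,330),(95,495)],.003)
rep("roller",[(532,107),(618,80),(676,270),(590,298)],.028)
# colour masks
c=s["color"].astype(int)[200:335,260:465]
red=(c[...,0]>130)&(c[...,1]<80)
blk=(c.max(2)<70)
for n,m,z in(("red",red,.0035),("blk",blk,.0)):
    v,u=np.nonzero(m);
    if n=="blk":
        zz=s["z_map"][v+200,u+260];d=np.c_[(u+260-s["cx"])/s["fx"],(v+200-s["cy"])/s["fy"],np.ones(len(u))]*zz[:,None]
        X=(d-s["t"])@s["R"];print("z",np.percentile(X[:,2],[5,50,95,99]))
        top=X[X[:,2]>.049];P=top[:,:2]
        print(len(P))
    else: P=onplane(s,np.c_[u+260,v+200],z)[:,:2]
    r=P.mean(0);w,V=np.linalg.eigh(np.cov((P-r).T));a=V[:,1]*np.sign(V[0,1]);print(n,r.round(4),np.degrees(np.arctan2(a[1],a[0])).round(2),np.sqrt(w*12))
E
```

```text
cam [ 0.35045013 -0.00673402  1.08448381]
band [0.5124 0.0096] len 0.139 ang 16.03 wid 0.0286 [-0.0074  0.0276]
plate [ 0.5391 -0.0825] len 0.0906 ang 16.15 wid 0.0789 [-0.0214  0.076 ]
mat [ 0.5394 -0.0831] len 0.1774 ang 16.41 wid 0.3778 [-0.1067  0.3624]
roller [ 0.5764 -0.1909] len 0.1079 ang 17.58 wid 0.0492 [-0.0175  0.046 ]
red [0.5124 0.0105] 16.25 [0.02706912 0.13703914]
z [0.03792424 0.04938196 0.05462578 0.05641376]
565
blk [ 0.5751 -0.1871] -0.69 [0.06076867 0.10779645]
```

Top view: black roller at about (415,248), bookplate (361,265), red band (318,276), and beech roller far left (129,251). I will push the roller with both finger flanks, closing line parallel to its axis, so it rolls on the mat.

```bash
python3 -m crank '[[0.25,[0,0,0],[0,0,-8.3]],[0.25,[0,0,0],[0,0,-8.3]],[0.25,[0,0,0],[0,0,-8.3]],[0.25,[0,0,0],[0,0,-8.3]],[0.25,[0,0,0],[0,0,-8.3]],[0.25,[0,0,0],[0,0,-8.3]],[0.25,[0,0,0],[0,0,-8.3]],[0.25,[0,0,0],[0,0,-8.3]]]'
python3 -m crank '[[0.25,[0,0,0],[0,0,-8.3]],[0.25,[0,0,0],[0,0,-8.3]],[0.25,[0,0,0],[0,0,-8.3]],[0.25,[0,0,0],[0,0,0]]]'
cat >> h.py <<'E'
from scipy.spatial.transform import Rotation as Ro
def delta(target):
    o=robot.get_obs();R=Ro.from_euler("xyz",o["ee_rot"]).as_matrix()
    print(o["time"],o["tool_pos"].round(4),np.degrees(o["ee_rot"]).round(2),o["width"],"tool shift",(R.T@(np.array(target)-o["tool_pos"])).round(4))
E
python3 -c "
from h import *
delta([.594,-.247,.175])"
```

```text
time: 0.95
tool_pos: [0.1545, -0.5276, 0.1749]
ee_rot: [-3.141, -0.001, 1.45]
wrist_force: [0.0, -0.6, 0.2]
width: 0.0709
finger_force: 0.0
time: 1.35
tool_pos: [0.1545, -0.5276, 0.1749]
ee_rot: [3.142, -0.001, 1.878]
wrist_force: [-0.4, 0.0, 0.6]
width: 0.0702
finger_force: 0.0
1.35 [ 0.1545 -0.5276  0.1749] [ 1.800e+02 -5.000e-02  1.076e+02] 0.07021307616252173 tool shift [1.346e-01 5.038e-01 1.000e-04]
```

```bash
python3 -m crank '[[0.25,[0.0096,0.036,0],[0,0,0]],[0.25,[0.0096,0.036,0],[0,0,0]],[0.25,[0.0096,0.036,0],[0,0,0]],[0.25,[0.0096,0.036,0],[0,0,0]],[0.25,[0.0096,0.036,0],[0,0,0]],[0.25,[0.0096,0.036,0],[0,0,0]],[0.25,[0.0096,0.036,0],[0,0,0]]]'
python3 -m crank '[[0.25,[0.0096,0.036,0],[0,0,0]],[0.25,[0.0096,0.036,0],[0,0,0]],[0.25,[0.0096,0.036,0],[0,0,0]],[0.25,[0.0096,0.036,0],[0,0,0]],[0.25,[0.0096,0.036,0],[0,0,0]],[0.25,[0.0096,0.036,0],[0,0,0]],[0.25,[0.0096,0.036,0],[0,0,0]],[0.25,[0,0,0],[0,0,0]]]'
python3 - <<'E'
from h import *
import cv2
delta([.594,-.247,.015])
s=vision.snapshot("wrist");cv2.imwrite("pics/w1.png",s["color"][:,:,::-1]);print(s["fx"],s["cx"],s["cy"])
s=vision.snapshot("scene");cv2.imwrite("pics/s1.png",s["color"][:,:,::-1])
E
```

```text
time: 2.05
tool_pos: [0.3755, -0.3865, 0.1752]
ee_rot: [-3.142, -0.0, 1.875]
wrist_force: [0.3, -1.1, 0.6]
width: 0.0704
finger_force: 0.0
time: 2.85
tool_pos: [0.597, -0.2439, 0.1739]
ee_rot: [3.141, -0.002, 1.88]
wrist_force: [0.0, -0.3, 0.0]
width: 0.0705
finger_force: 0.0
2.85 [ 0.597  -0.2439  0.1739] [ 1.7998e+02 -1.2000e-01  1.0773e+02] 0.07045636607505029 tool shift [-0.0024 -0.0038  0.1589]
371.64829954431775 315.1265825309653 237.99261236954266
```

View pics/w1.png

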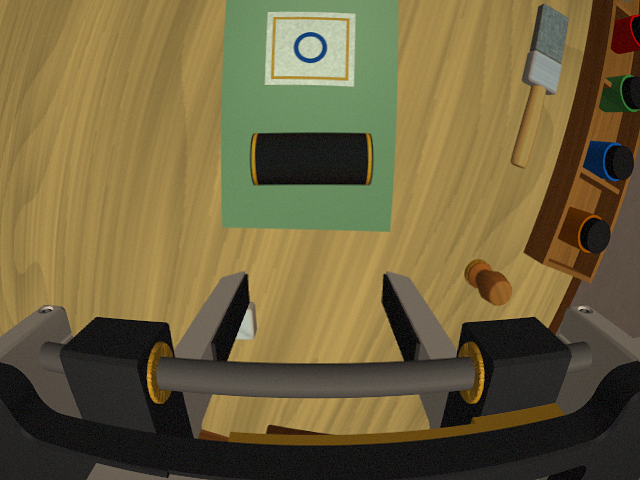

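View pics/s1.png

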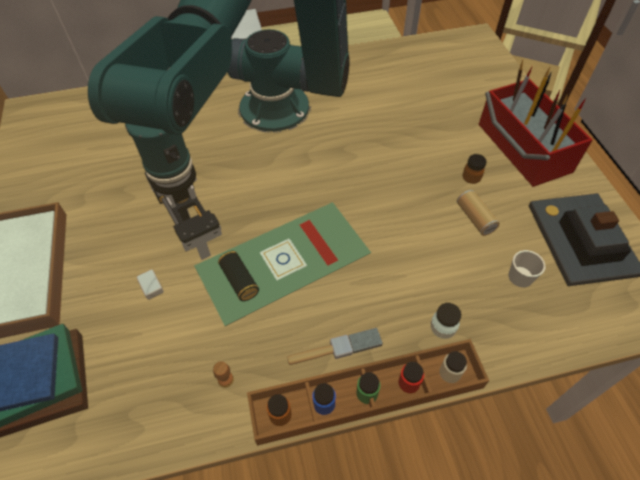

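The wrist view shows the roller at (312,158), level and centred between the fingers at columns 247 and 383. The bookplate lies straight ahead at (310,48). The scene view shows the path clear.

```bash
python3 -m crank '[[0.25,[-0.002,-0.003,0.03],[0,0,0]],[0.25,[0,0,0.035],[0,0,0]],[0.25,[0,0,0.035],[0,0,0]],[0.25,[0,0,0.03],[0,0,0]],[0.25,[0,0,0.02],[0,0,0]],[0.25,[0,0,0.007],[0,0,0]],[0.25,[0,0,0],[0,0,0]]]'
python3 -m crank '[[0.25,[0.004,0,0],[0,0,0]],[0.25,[0.005,0,0],[0,0,0]],[0.25,[0.005,0,0],[0,0,0]],[0.25,[0.005,0,0],[0,0,0]],[0.25,[0.004,0,0],[0,0,0]],[0.25,[0.003,0,0],[0,0,0]],[0.25,[0.003,0,0],[0,0,0]],[0.25,[0.003,0,0],[0,0,0]]]'
python3 - <<'E'
from h import *
import cv2
delta([.5124,.010,.015])
s=vision.snapshot("wrist");cv2.imwrite("pics/w2.png",s["color"][:,:,::-1])
E
```

```text
time: 3.65
tool_pos: [0.5904, -0.2507, 0.0175]
ee_rot: [-3.14, -0.001, 1.876]
wrist_force: [-0.2, 0.3, 0.6]
width: 0.0704
finger_force: 0.0
time: 4.45
tool_pos: [0.5822, -0.2193, 0.0183]
ee_rot: [-3.141, 0.0, 1.878]
wrist_force: [-0.0, 0.4, 0.4]
width: 0.0705
finger_force: 0.0
4.45 [ 0.5822 -0.2193  0.0183] [-1.7999e+02  1.0000e-02  1.0762e+02] 0.0704688695461191 tool shift [0.2397 0.0029 0.0033]
```

View pics/w2.png

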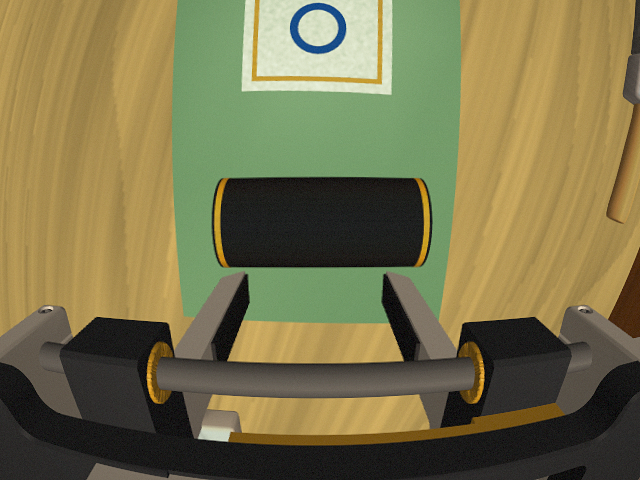

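The roller is level at (321,222), just ahead of the finger tips. I'll push now.

```bash
python3 -m crank '[[0.25,[0.003,0,0],[0,0,0]],[0.25,[0.003,0,0],[0,0,0]],[0.25,[0.004,0,0],[0,0,0]],[0.25,[0.004,0,0],[0,0,0]],[0.25,[0.005,0,0],[0,0,0]],[0.25,[0.005,0,0],[0,0,0]],[0.25,[0.005,0,0],[0,0,0]],[0.25,[0.005,0,0],[0,0,0]]]'
python3 -m crank '[[0.25,[0.005,0,0],[0,0,0]],[0.25,[0.005,0,0],[0,0,0]],[0.25,[0.005,0,0],[0,0,0]],[0.25,[0.005,0,0],[0,0,0]],[0.25,[0.005,0,0],[0,0,0]],[0.25,[0.005,0,0],[0,0,0]],[0.25,[0.005,0,0],[0,0,0]],[0.25,[0.005,0,0],[0,0,0]]]'
python3 - <<'E'
from h import *
import cv2
delta([.5124,.010,.015])
s=vision.snapshot("wrist");cv2.imwrite("pics/w3.png",s["color"][:,:,::-1])
E
```

```text
time: 5.3
tool_pos: [0.5728, -0.1891, 0.0221]
ee_rot: [3.14, 0.006, 1.878]
wrist_force: [-4.8, -2.1, 12.8]
width: 0.0706
finger_force: 6.4
time: 6.1
tool_pos: [0.5605, -0.1506, 0.0227]
ee_rot: [3.14, 0.005, 1.878]
wrist_force: [-5.3, -2.2, 14.7]
width: 0.0701
finger_force: 7.0
6.1 [ 0.5605 -0.1506  0.0227] [179.92   0.29 107.61] 0.07010449446091248 tool shift [0.1677 0.0028 0.0069]
```

View pics/w3.png

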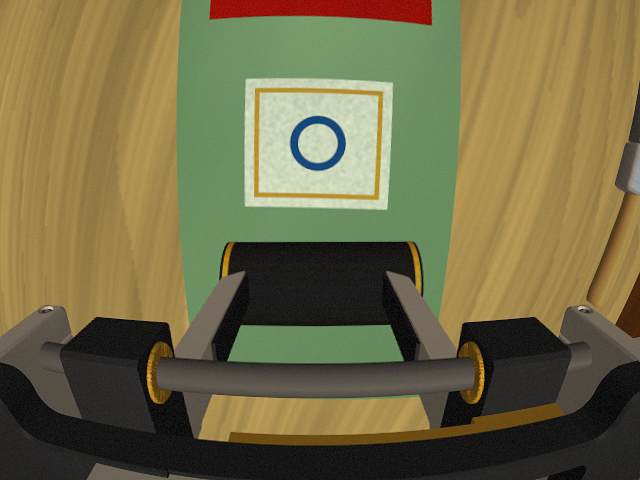

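Run:
```python
from h import *
import cv2
o=robot.get_obs();print(o["wrist_force"],o["wrist_torque"],o["joint_positions"])
ims=[]
X=o["tool_pos"]
for n in("scene","top"):
    s=vision.snapshot(n);c=s["R"]@X+s["t"];u,v=int(s["fx"]*c[0]/c[2]+s["cx"]),int(s["fy"]*c[1]/c[2]+s["cy"]);print(n,u,v)
    a=s["color"][v-65:v+65,u-65:u+65,::-1];ims.append(cv2.resize(a,(400,400),interpolation=cv2.INTER_CUBIC))
cv2.imwrite("pics/c4.png",np.hstack(ims))
```

```text
[-7.18161928 -1.39168405 14.77786747] [-0.35165536  1.09247247 -0.05745123] [-0.35732584  0.22783929  1.51890022 -0.0023839   1.39142667 -0.66469876]
scene 254 266
top 394 255
```

View pics/c4.png

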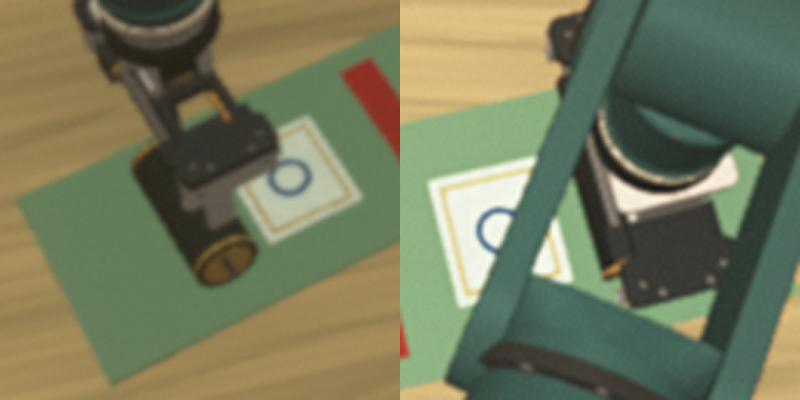

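```bash
cat >> h.py <<'E'
def world(s,fish=False):
    v,u=np.mgrid[:480,:640];x=(u-s["cx"])/s["fx"];y=(v-s["cy"])/s["fy"]
    if fish:
        r=np.hypot(x,y)+1e-9;k=np.tan(np.minimum(r,1.5))/r;x=x*k;y=y*k
    P=np.dstack([x,y,np.ones_like(x)])*s["z_map"][...,None]
    W=(P-s["t"])@s["R"];W[s["z_map"]==0]=np.nan;return W
E
python3 - <<'E'
from h import *
o=robot.get_obs();print(o["tool_pos"])
s=vision.snapshot("wrist");W=world(s,True);print("cam",-s["R"].T@s["t"])
A=Ro.from_euler("xyz",o["ee_rot"]).as_matrix()
T=(W-o["tool_pos"])@A
# tool-frame coords
for n,(u,v) in dict(tipL=(240,278),tipL2=(236,290),fing=(210,330),tipR=(395,280),plate=(318,145),mat=(440,300),r1=(320,246),r2=(320,260),r3=(320,280),r4=(320,300),r5=(320,320),mat2=(320,333)).items(): print(n,W[v,u].round(3),"tool",T[v,u].round(3))
s=vision.snapshot("scene");W=world(s)
for u,v in [(259,272),(258,268),(257,265),(252,275),(262,278),(258,278),(255,262)]: print(u,v,W[v,u].round(3))
E
```

```text
[ 0.5603509  -0.15013342  0.02267204]
cam [ 0.53633131 -0.07632385  0.23171668]
tipL [ 0.521 -0.152  0.062] tool [ 0.01  -0.038 -0.039]
tipL2 [ 0.522 -0.152  0.075] tool [ 0.009 -0.037 -0.052]
fing [nan nan nan] tool [nan nan nan]
tipR [ 0.594 -0.128  0.066] tool [ 0.011  0.039 -0.043]
plate [ 0.539 -0.079  0.004] tool [0.074 0.001 0.019]
mat [ 0.653 -0.153  0.003] tool [-0.03   0.088  0.02 ]
r1 [ 0.557 -0.132  0.033] tool [ 0.018  0.002 -0.01 ]
r2 [ 0.558 -0.136  0.043] tool [ 0.014  0.002 -0.02 ]
r3 [ 0.561 -0.145  0.049] tool [ 0.005  0.002 -0.027]
r4 [ 0.564 -0.154  0.053] tool [-0.005  0.002 -0.031]
r5 [ 0.568 -0.168  0.049] tool [-0.019  0.002 -0.027]
mat2 [ 0.58  -0.2    0.004] tool [-0.054  0.003  0.019]
259 272 [ 0.607 -0.142  0.07 ]
258 268 [ 0.608 -0.142  0.088]
257 265 [ 0.644 -0.142  0.156]
252 275 [ 0.596 -0.158  0.046]
262 278 [ 0.613 -0.138  0.053]
258 278 [ 0.61  -0.147  0.052]
255 262 [ 0.649 -0.145  0.175]
```

The picture shows the fingertips resting on top of the roller (scene crop about (215,225)), not behind it. Measured tip height is about 0.055, about 32 mm above the reported TCP. The roller has advanced half the finger travel, so it did roll. I'll lift, back off and re-measure the tips.

```bash
python3 -m crank '[[0.25,[0,0,-0.006],[0,0,0]],[0.25,[0,0,-0.015],[0,0,0]],[0.25,[0,0,-0.02],[0,0,0]],[0.25,[-0.02,0,0],[0,0,0]],[0.25,[-0.025,0,0],[0,0,0]],[0.25,[-0.015,0,0],[0,0,0]],[0.25,[0,0,0],[0,0,0]]]'
python3 - <<'E'
from h import *
import cv2
o=robot.get_obs();print(o["time"],o["tool_pos"],o["wrist_force"])
s=vision.snapshot("wrist");cv2.imwrite("pics/w5.png",s["color"][:,:,::-1]);W=world(s,True)
A=Ro.from_euler("xyz",o["ee_rot"]).as_matrix();T=(W-o["tool_pos"])@A
for u in (238,243,390):
  for v in range(266,300,4): print(u,v,T[v,u].round(3),s["color"][v,u])
m=(s["color"].max(2)<70)&(W[...,2]>.045)&(W[...,2]<.056);m[260:]=0
P=W[m];print(len(P),P.mean(0),T[m].mean(0),T[m].min(0),T[m].max(0),P[:,2].max())
E
```

```text
time: 7.05
tool_pos: [0.578, -0.2084, 0.0583]
ee_rot: [-3.141, -0.0, 1.876]
wrist_force: [0.7, -0.3, -0.3]
width: 0.0704
finger_force: 0.0
7.05 [ 0.57796853 -0.20835579  0.05830706] [ 0.66537621 -0.33265093 -0.33646061]
238 266 [-0.017 -0.06   0.056] [110 148 100]
238 270 [-0.02  -0.06   0.056] [108 148  97]
238 274 [ 0.011 -0.04  -0.034] [117 108  95]
238 278 [ 0.011 -0.038 -0.041] [120 110  95]
238 282 [ 0.011 -0.037 -0.047] [127 116 100]
238 286 [ 0.01  -0.037 -0.048] [88 79 68]
238 290 [ 0.009 -0.036 -0.051] [15 14  6]
238 294 [ 0.009 -0.036 -0.055] [9 5 6]
238 298 [ 0.007 -0.036 -0.056] [24 18 18]
243 266 [-0.017 -0.055  0.055] [110 147  98]
243 270 [-0.02  -0.056  0.056] [112 144  99]
243 274 [ 0.01  -0.037 -0.034] [107  96  84]
243 278 [ 0.009 -0.037 -0.037] [41 39 33]
243 282 [ 0.009 -0.036 -0.041] [25 16 16]
243 286 [ 0.007 -0.036 -0.043] [22 22 19]
243 290 [ 0.006 -0.036 -0.043] [19 11 10]
243 294 [ 0.004 -0.036 -0.045] [0 1 0]
243 298 [ 0.003 -0.035 -0.046] [15 13 10]
390 266 [-0.017  0.057  0.057] [108 146  99]
390 270 [-0.02   0.057  0.056] [107 145  99]
390 274 [ 0.011  0.038 -0.035] [122 110  99]
390 278 [ 0.011  0.037 -0.041] [119 110  96]
390 282 [ 0.009  0.036 -0.042] [68 61 56]
390 286 [ 0.009  0.036 -0.046] [16 20 15]
390 290 [ 0.008  0.035 -0.05 ] [15  9 13]
390 294 [ 0.006  0.035 -0.05 ] [1 0 0]
390 298 [ 0.005  0.035 -0.052] [23 22 22]
10244 [ 0.56479502 -0.15462953  0.05060619] [0.05519989 0.00356547 0.00772113] [ 0.03509047 -0.05130339  0.00307988] [0.07372866 0.05873771 0.01335852] 0.05521415118080007
```

View pics/w5.png

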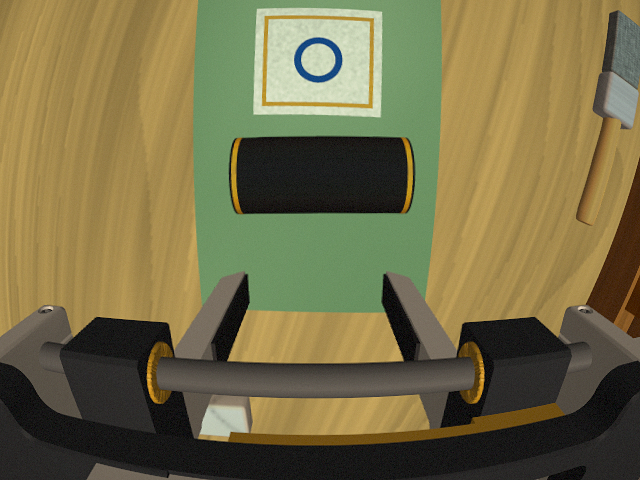

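The roller now sits at wrist (321,175), straight and next to the bookplate. The fingertips are really about 32 mm short of the reported TCP, so I'll go lower. I'll also tilt the fingers 20° so the contact is below the axle and can't jam the rolling.

```bash
python3 -m crank '[[0.25,[0,0.0035,0.02],[0,0,0]],[0.25,[0,0,0.025],[0,0,0]],[0.25,[0,0,0.014],[0,0,0]],[0.25,[0,0,0.006],[0,6.67,0]],[0.25,[0,0,0],[0,6.67,0]],[0.25,[0,0,0],[0,6.66,0]],[0.25,[-0.0020,0,0.0055],[0,0,0]],[0.25,[-0.0018,0,0.0048],[0,0,0]]]'
python3 -m crank '[[0.25,[0,0,0],[0,0,0]],[0.25,[0,0,0],[0,0,0]]]'
python3 - <<'E'
from h import *
o=robot.get_obs();print(o["tool_pos"],np.degrees(o["ee_rot"]))
s=vision.snapshot("wrist");W=world(s,True)
A=Ro.from_euler("xyz",o["ee_rot"]).as_matrix();T=(W-o["tool_pos"])@A
for u,v in((238,276),(243,276),(390,276)): print("tip",W[v,u].round(4))
m=(s["color"].max(2)<70)&(W[...,2]>.05)&(W[...,2]<.056);m[258:]=0
P=W[m];print(len(P),P.mean(0))
E
```

```text
time: 7.9
tool_pos: [0.581, -0.2051, -0.018]
ee_rot: [-3.14, -0.349, 1.877]
wrist_force: [-0.1, -0.1, 0.4]
width: 0.0705
finger_force: 0.0
time: 8.1
tool_pos: [0.5813, -0.2036, -0.016]
ee_rot: [3.141, -0.348, 1.88]
wrist_force: [-0.2, -0.5, 0.1]
width: 0.0705
finger_force: 0.0
[ 0.58130123 -0.20363088 -0.01596225] [179.9846918  -19.94941879 107.73108213]
tip [ 0.545  -0.2181  0.0226]
tip [ 0.5468 -0.2176  0.0187]
tip [ 0.6177 -0.1949  0.0224]
11283 [ 0.56551032 -0.15612124  0.05204075]
```

```bash
python3 -m crank '[[0.25,[0.004,0,0.0036],[0,0,0]],[0.25,[0.0047,0,0.0017],[0,0,0]],[0.25,[0.0047,0,0.0017],[0,0,0]],[0.25,[0.0047,0,0.0017],[0,0,0]],[0.25,[0.0038,0,0.0014],[0,0,0]],[0.25,[0.0028,0,0.001],[0,0,0]],[0.25,[0.0028,0,0.001],[0,0,0]],[0.25,[0.0028,0,0.001],[0,0,0]]]'
python3 -m crank '[[0.25,[0.0028,0,0.001],[0,0,0]],[0.25,[0.0028,0,0.001],[0,0,0]],[0.25,[0.0028,0,0.001],[0,0,0]],[0.25,[0.0028,0,0.001],[0,0,0]]]'
cat >> h.py <<'E'
def look():
    o=robot.get_obs();s=vision.snapshot("wrist");W=world(s,True);c=s["color"].astype(int)
    m=(c.max(2)<70)&(W[...,2]>.05)&(W[...,2]<.056);m[258:]=0
    P=W[m][:,:2];r=P.mean(0);w,V=np.linalg.eigh(np.cov((P-r).T));a=V[:,1]*np.sign(V[0,1])
    ax=np.array([-.303,.953]);p=o["tool_pos"][:2]
    print("t",o["time"],"tcp",o["tool_pos"].round(4),"F",o["wrist_force"].round(1),"roller",r.round(4),"ang",np.degrees(np.arctan2(a[1],a[0])).round(2),"ahead",((r-p)@ax).round(4),len(P))
    m=(c[...,0]>110)&(c[...,1]<70)&(c[...,2]<70)&(abs(W[...,2]-.003)<.006)
    if m.sum()>200:
        Q=W[m][:,:2];b=Q.mean(0);w,V=np.linalg.eigh(np.cov((Q-b).T));a=V[:,1]*np.sign(V[0,1]);print("band",b.round(4),np.degrees(np.arctan2(a[1],a[0])).round(2),np.sqrt(12*w).round(4),"roller->band along",((b-r)@ax).round(4),"side",((b-r)@[.953,.303]).round(4))
    return s
E
python3 -c "
from h import *
look()"
```

```text
time: 8.95
tool_pos: [0.5715, -0.174, -0.0185]
ee_rot: [3.141, -0.348, 1.878]
wrist_force: [0.5, -0.6, -1.0]
width: 0.0705
finger_force: 0.3
time: 9.35
tool_pos: [0.5677, -0.1622, -0.0185]
ee_rot: [-3.142, -0.349, 1.878]
wrist_force: [-0.6, 0.7, 0.2]
width: 0.0703
finger_force: 0.1
t 9.35 tcp [ 0.5677 -0.1622 -0.0185] F [-0.6  0.7  0.2] roller [ 0.5613 -0.1427] ang 17.62 ahead 0.0206 13065
band [0.5181 0.0054] 16.96 [0.0129 0.1451] roller->band along 0.1542 side 0.0037
```

The roller is moving with contact forces of about 1 N. I'll continue.

```bash
python3 -m crank '[[0.25,[0.0035,0,0.0013],[0,0,0]],[0.25,[0.0038,0,0.0014],[0,0,0]],[0.25,[0.0038,0,0.0014],[0,0,0]],[0.25,[0.0038,0,0.0014],[0,0,0]],[0.25,[0.0038,0,0.0014],[0,0,0]],[0.25,[0.0038,0,0.0014],[0,0,0]],[0.25,[0.0038,0,0.0014],[0,0,0]],[0.25,[0.0038,0,0.0014],[0,0,0]]]'
python3 -c "
from h import *
import cv2
cv2.imwrite('pics/w6.png',look()['color'][:,:,::-1])"
```

```text
time: 10.2
tool_pos: [0.558, -0.1315, -0.0186]
ee_rot: [-3.142, -0.349, 1.878]
wrist_force: [0.0, 0.3, 0.5]
width: 0.0703
finger_force: 0.1
t 10.2 tcp [ 0.558  -0.1315 -0.0186] F [0.  0.3 0.5] roller [ 0.5516 -0.1121] ang 17.59 ahead 0.0205 13077
band [0.5125 0.0126] 16.2 [0.0298 0.1377] roller->band along 0.1307 side 0.0005
```

View pics/w6.png

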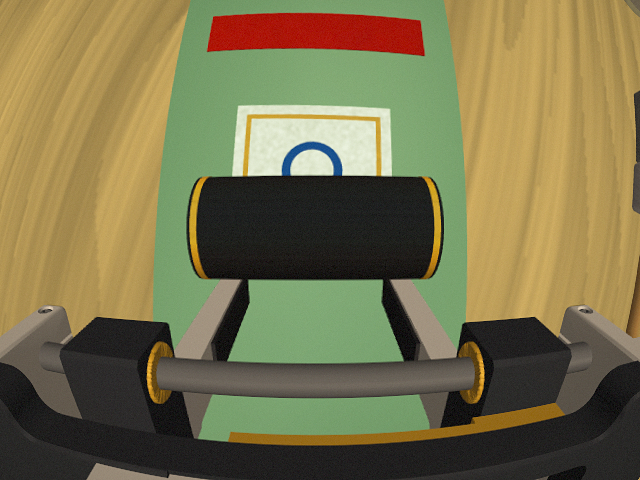

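The fingers stay behind the roller, which is rolling onto the bookplate. It lies level at (316,228), with the band at (316,35). The band's axis differs by about 1.4°, so I'll blend that in.

```bash
python3 -m crank '[[0.25,[0.0038,0,0.0014],[-0.03,0,0.085]],[0.25,[0.0038,0,0.0014],[-0.03,0,0.085]],[0.25,[0.0038,0,0.0014],[-0.03,0,0.085]],[0.25,[0.0038,0,0.0014],[-0.03,0,0.085]],[0.25,[0.0038,0,0.0014],[-0.03,0,0.085]],[0.25,[0.0038,0,0.0014],[-0.03,0,0.085]],[0.25,[0.0038,0,0.0014],[-0.03,0,0.085]],[0.25,[0.0038,0,0.0014],[-0.03,0,0.085]]]'
python3 -m crank '[[0.25,[0.0038,0,0.0014],[-0.03,0,0.085]],[0.25,[0.0038,0,0.0014],[-0.03,0,0.085]],[0.25,[0.0038,0,0.0014],[-0.03,0,0.085]],[0.25,[0.0038,0,0.0014],[-0.03,0,0.085]],[0.25,[0.0038,0,0.0014],[-0.03,0,0.085]],[0.25,[0.0038,0,0.0014],[-0.03,0,0.085]],[0.25,[0.0038,0,0.0014],[-0.03,0,0.085]],[0.25,[0.0038,0,0.0014],[-0.03,0,0.085]]]'
python3 -c "
from h import *
look()"
python3 -m crank '[[0.25,[0.0038,0,0.0014],[0,0,0]],[0.25,[0.0038,0,0.0014],[0,0,0]],[0.25,[0.0038,0,0.0014],[0,0,0]],[0.25,[0.0038,0,0.0014],[0,0,0]],[0.25,[0.0038,0,0.0014],[0,0,0]],[0.25,[0.0028,0,0.001],[0,0,0]],[0.25,[0.0028,0,0.001],[0,0,0]],[0.25,[0.0028,0,0.001],[0,0,0]]]'
python3 -c "
from h import *
look()"
```

```text
time: 11.05
tool_pos: [0.5484, -0.1006, -0.0188]
ee_rot: [-3.141, -0.349, 1.866]
wrist_force: [0.0, 0.7, 0.6]
width: 0.0707
finger_force: 0.1
time: 11.85
tool_pos: [0.5391, -0.0696, -0.0189]
ee_rot: [-3.141, -0.349, 1.853]
wrist_force: [-0.6, -1.1, 0.3]
width: 0.0705
finger_force: 0.1
t 11.85 tcp [ 0.5391 -0.0696 -0.0189] F [-0.6 -1.1  0.3] roller [ 0.5317 -0.0495] ang 17.44 ahead 0.0214 13041
band [0.5125 0.0128] 16.2 [0.0295 0.1372] roller->band along 0.0651 side 0.0005
time: 12.7
tool_pos: [0.5311, -0.0418, -0.0189]
ee_rot: [-3.141, -0.349, 1.853]
wrist_force: [0.2, -0.6, 0.0]
width: 0.0708
finger_force: 0.2
t 12.7 tcp [ 0.5311 -0.0418 -0.0189] F [ 0.2 -0.6  0. ] roller [ 0.5232 -0.0219] ang 17.35 ahead 0.0213 13007
band [0.5093 0.0177] 16.75 [0.0187 0.1377] roller->band along 0.042 side -0.0013
```

```bash
python3 -m crank '[[0.25,[0.0038,0,0.0014],[0,0,0]],[0.25,[0.0038,0,0.0014],[0,0,0]],[0.25,[0.0038,0,0.0014],[0,0,0]],[0.25,[0.0038,0,0.0014],[0,0,0]],[0.25,[0.0038,0,0.0014],[0,0,0]],[0.25,[0.0028,0,0.001],[0,0,0]],[0.25,[0.0019,0,0.0007],[0,0,0]],[0.25,[0.0014,0,0.0005],[0,0,0]]]'
python3 -m crank '[[0.25,[0,0,0],[0,0,0]],[0.25,[-0.006,0,-0.0022],[0,0,0]],[0.25,[-0.014,0,-0.005],[0,0,0]],[0.25,[-0.02,0,-0.0075],[0,0,0]],[0.25,[0,0,0],[0,0,0]]]'
python3 - <<'E'
from h import *
import cv2
s=look()
t=vision.snapshot("top")["color"][200:330,260:400,::-1];t=cv2.resize(t,(430,400),interpolation=cv2.INTER_CUBIC)
cv2.imwrite("pics/w7.png",np.hstack([cv2.resize(s["color"][:280,140:500,::-1],(360,400)),t]))
E
```

```text
time: 13.55
tool_pos: [0.5236, -0.016, -0.019]
ee_rot: [-3.141, -0.349, 1.853]
wrist_force: [-0.5, -0.1, -0.3]
width: 0.0706
finger_force: 0.0
time: 14.05
tool_pos: [0.5368, -0.0604, -0.0189]
ee_rot: [3.141, -0.347, 1.85]
wrist_force: [0.7, 1.3, 0.7]
width: 0.0706
finger_force: 0.0
t 14.05 tcp [ 0.5368 -0.0604 -0.0189] F [0.7 1.3 0.7] roller [0.5151 0.004 ] ang 17.21 ahead 0.0679 10512
```

View pics/w7.png

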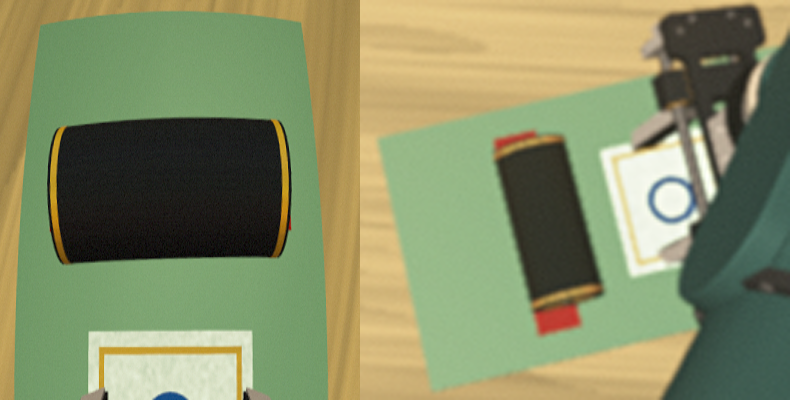

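The roller rests parallel to the band, but about 8 mm short of its centre line. In the top crop the roller centre is at column 550 against the band at 538. I'll nudge it on.

```bash
python3 -m crank '[[0.25,[0.0075,0,0.0027],[0,0,0]],[0.25,[0.0103,0,0.0038],[0,0,0]],[0.25,[0.0103,0,0.0038],[0,0,0]],[0.25,[0.0066,0,0.0024],[0,0,0]],[0.25,[0.0038,0,0.0014],[0,0,0]],[0.25,[0.0028,0,0.001],[0,0,0]],[0.25,[0.0019,0,0.0007],[0,0,0]],[0.25,[0.0019,0,0.0007],[0,0,0]]]'
python3 -m crank '[[0.25,[0.0019,0,0.0007],[0,0,0]],[0.25,[0.0019,0,0.0007],[0,0,0]],[0.25,[0.0014,0,0.0005],[0,0,0]],[0.25,[0.0014,0,0.0005],[0,0,0]],[0.25,[0,0,0],[0,0,0]],[0.25,[0,0,0],[0,0,0]]]'
python3 -c "
from h import *
look()"
python3 -m crank '[[0.25,[-0.006,0,-0.0022],[0,0,0]],[0.25,[-0.014,0,-0.005],[0,0,0]],[0.25,[-0.02,0,-0.0075],[0,0,0]],[0.25,[-0.02,0,-0.0075],[0,0,0]],[0.25,[0,0,-0.03],[0,0,0]],[0.25,[0,0,-0.03],[0,0,0]],[0.25,[0,0,0],[0,0,0]]]'
python3 - <<'E'
from h import *
import cv2
s=look()
t=vision.snapshot("top")["color"][210:310,290:390,::-1];cv2.imwrite("pics/t8.png",np.hstack([cv2.resize(t,(480,480),interpolation=cv2.INTER_CUBIC),cv2.resize(s["color"][:280,160:480,::-1],(320,280)).copy().repeat(1,0) if 0 else cv2.resize(s["color"][:300,160:480,::-1],(320,480))]))
E
```

```text
time: 14.95
tool_pos: [0.5223, -0.0111, -0.0189]
ee_rot: [-3.142, -0.349, 1.853]
wrist_force: [0.3, -0.9, 0.1]
width: 0.0702
finger_force: 0.2
time: 15.55
tool_pos: [0.5201, -0.0042, -0.0189]
ee_rot: [-3.141, -0.349, 1.853]
wrist_force: [0.6, -0.7, -0.2]
width: 0.0707
finger_force: 0.0
t 15.55 tcp [ 0.5201 -0.0042 -0.0189] F [ 0.6 -0.7 -0.2] roller [0.5114 0.0164] ang 17.08 ahead 0.0223 12993
time: 16.3
tool_pos: [0.5476, -0.0898, 0.0419]
ee_rot: [3.134, -0.342, 1.853]
wrist_force: [1.0, 0.5, 0.6]
width: 0.0704
finger_force: 0.0
t 16.3 tcp [ 0.5476 -0.0898  0.0419] F [1.  0.5 0.6] roller [0.5138 0.0171] ang 27.04 ahead 0.1121 5086
band [0.5248 0.0102] 16.03 [0.0291 0.2073] roller->band along -0.0099 side 0.0083
```

View pics/t8.png

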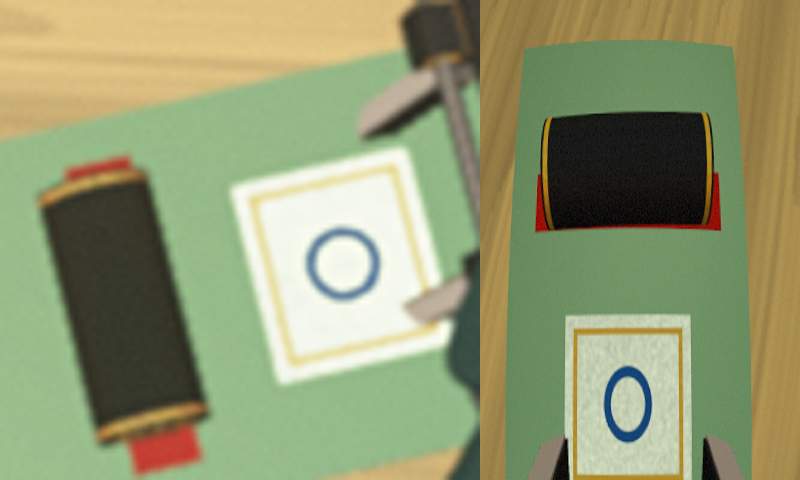

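The roller now lies over the band. The red shows at both ends, at (99,165) and (168,455) in the top crop. It is parallel within about 1°, roughly 4 mm past the centre line of the 30 mm band, and centred lengthwise. I'll back off, settle and check it stays put.

```bash
python3 -m crank '[[0,[0,0,-0.03],[0,0,0]],[0,[0,0,-0.03],[0,0,0]],[0,[0,0,0],[0,0,0]],[0,[0,0,0],[0,0,0]],[0,[0,0,0],[0,0,0]],[0,[0,0,0],[0,0,0]]]'
python3 - <<'E'
from h import *
s=vision.snapshot("top");f=lambda p:np.array(p)/4.8+[290,210]
print("roller",onplane(s,f([(40,205),(148,180),(208,408),(98,440)]),.028).mean(0))
import cv2
old=cv2.imread("pics/t8.png")[:,:270].astype(int);t=cv2.resize(s["color"][210:310,290:390,::-1],(480,480),interpolation=cv2.INTER_CUBIC)[:,:270].astype(int)
d=abs(t-old)[130:];print("change",d.mean(),(d.max(2)>60).mean(),robot.get_obs()["wrist_force"])
print(robot.close_job())
E
```

```text
time: 17.0
tool_pos: [0.5482, -0.1042, 0.0921]
ee_rot: [-3.138, -0.352, 1.852]
wrist_force: [-0.1, 0.8, -0.3]
width: 0.0942
finger_force: 0.0
roller [0.51112437 0.01348454 0.028     ]
change 2.1288959435626102 0.0 [ 0.83118006  0.43994586 -0.75766923]
the job is handed in; nothing more can be done
None
```

The black roller was rolled across the bookplate and now rests on the red band, parallel within about 1° and roughly 4 mm past its centre line; I let go of it, left the beech roller untouched, and handed the job in at about 17 s (my first push rode up on top of the roller, which still rolled, before I re-pushed from behind).

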